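# Right the toppled flask and hold its stopper ready over the mouth

### The arm

A 6-joint arm with a two-finger parallel gripper is mounted at the origin on a cart in front of the work surface, level with it; the furniture and walls round the work are solid. World frame = base frame: x ahead of the robot, y to its left, z up, the work surface at z = 0. Lengths are in m, angles in rad, forces in N, time in s.
With the tool pointing down it reaches from about 0.35 to 0.8 m from the base axis. Payload 7.3 kg.
Tool frame: the origin (TCP) lies on the centre line of the jaws, within the pads' length; the fingertips stand 11 mm ahead of it and the grasp point (between the pads) lies 8 mm behind it; z points along the fingers, y is the line along which they close (so a half turn about z gives the same grasp; the last joint's range is limited). The gripper opens to 85 mm and grips with 20 to 120 N. Pads are 22 mm wide; open, the fingers measure 114 mm over their backs; the gripper's body (76 mm by 85 mm) begins 54 mm behind the grasp point. The pads swing forward as they close: fully open they stand 13 mm farther back than shut.
Start: joints at [1.127, 0.342, 1.524, -0, 1.275, -0.146], TCP at [0.154, 0.502, 0.209] pointing down, gripper open.
Joint ranges: [-2.53, 2.53], [-0.77, 2.02], [0.04, 2.7], [-1, 4.14], [0.28, 2.66], [-3.11, 3.11]. Speed limits (rad/s): [2.57, 2.57, 3.14, 3.14, 3.14, 3.14].

### API

Orientations are given as a 3x3 rotation matrix whose columns are the frame's x, y, z axes.
In Python, from workcell import ctrl, hand, solve_ik, get_image gives the robot as it stands. Calls block until the motion is done:
- ctrl.move_to(position, orientation): joint-space move of the TCP to a pose.
- ctrl.move_linear(position, rot=None, velocity=0.15, f_stop=None): straight line of the TCP; rot=None keeps the orientation; velocity is the mean speed in m/s. With f_stop (N) it stops when the force on the tool has changed by that much, and returns True; else False.
- ctrl.set_joints(angles): joint-space move.
- hand.move_gripper(opening, newtons=None): finger opening in m; newtons is the grip in N (None keeps the last); returns when the fingers have stopped.
- ctrl.sleep(seconds).
- solve_ik(position, orientation): joint angles nearest the present ones, or None.
- ctrl.get_obs(): the state.
- get_image(name): name is "side" or "top"; returns a dict with "image" (420x560x3 uint8, red, green, blue), "z_map" (420x560 float32, m along the optical axis (not along the pixel's ray), 0 where there is no reading), "K" (3x3 intrinsics, pixels), "pose" (4x4, takes a point from camera to world coordinates). Camera axes: x right, y up, looking along -z (the intrinsics and any distortion apply to the point x, -y, -z); pixel columns grow to the right and rows downward; lengths in m; the calibration is good to about 2 mm. A picture is of the moment at which its call begins.
A pose or a line that the arm cannot do raises ctrl.MotionError and nothing moves.
- ctrl.sign_off(): hands the job in; it is judged then, once.
The state is a dict: "time": time; "joint_pos": joint angles; "qvel": joint speeds; "tau": joint torques, N m; "tool_pos": TCP position; "ee_rot": TCP orientation; "contact_force": force on the tool from outside, world axes, zero at the start; "wrist_torque": the same for the moment, N m; "grip_width": finger opening in m; "finger_force": force on a finger pad.
Only numpy, scipy, OpenCV 4.12 (cv2) and the standard library are available. Lean on these libraries where they do the work, as an engineer would, in place of code of your own. Each camera call takes 0.05 s, during which the arm holds its last target. There are 200 camera calls.

### The job

The conical flask has toppled against the wooden weight box: stand it upright on the worktop again and let go of it. Then fetch the largest of the three rubber stoppers, lift it over the bottles that stand in between, and stop with it held upright, narrow end down, centred over the mouth of the flask and about one centimetre above the rim without touching it, ready to be pressed in once the flask has vented. Finish while still holding the stopper there, and leave the bottles and the other stoppers standing where they are.

Things in the scene. Friction and masses are not known exactly. Their poses are not given: they have to be found in the camera images.
- flask_center (a point): Conical flask, 123 mm high, base 76 mm, rim 38 mm across, 0.09 kg. On the axis, 61.5 mm from the base; z runs from base to mouth. Starts with the base's lower edge on the worktop and the neck on the weight box's front edge, mouth to the robot's right. Solid as a straight cone base to rim (42 mm across 12 mm below the rim). Centre of mass 53 mm above the base: tips upright from under 30 degrees.
- flask_mouth (a point): Centre of the flask's open mouth, on its axis at rim level, 123 mm from the base (opening 34 mm at the lip, 28 mm inside the neck); z points out of the mouth. At the start the mouth points roughly to -y and the axis rises about 20 degrees toward the mouth.
- stopper_large_center (a point): The largest of three tapered rubber stoppers: 34 mm across its top, 27 mm across its foot, 26 mm high, 0.02 kg (the others measure 28 mm and 23 mm across the top). It stands narrow end down on the worktop. This point is its centre, 13 mm above its foot; z runs up its axis.
- stopper_large_foot (a point): The centre of the large stopper's narrow lower face, 13 mm below stopper_large_center.
- weight_box: Closed wooden box of weights, fixed, 68 mm (its x) by 150 mm (its y) by 46 mm high; origin under its centre; the flask's neck lies on the top edge of its -x side, which faces roughly to world +y, and the mouth reaches over its top.
- stopper_middle_center (a point): Middle-sized rubber stopper, 28 mm across, 26 mm high; its centre. Bystander.
- stopper_small_center (a point): Smallest rubber stopper, 23 mm across, 26 mm high; its centre. Bystander.
- bottle_a_center (a point): Amber reagent bottle with a white cap, 62 mm across, 125 mm high, loose; its centre. Bystander, one of the row of three between stoppers and flask.
- bottle_b_center (a point): Amber reagent bottle with a red cap, 60 mm across, 120 mm high, loose; its centre. Bystander, one of the row of three.
- dropper_bottle_center (a point): Translucent white plastic dropper bottle with a pointed tip, 60 mm across, 166 mm high, loose; its centre. Bystander, one of the row of three.
- weighing_bottle_center (a point): Small clear glass weighing bottle with a lid, 33 mm across, 55 mm high, loose; its centre. Bystander.
- desiccator: Glass desiccator, fixed; origin on its axis at the worktop. Its flange, 240 mm across, overhangs at 170 to 250 mm height. Keep clear of it.
Mind the look-alikes: they are no part of the job. What is shaped like the part that bears stopper_large_center but purple is not meant.

How it is judged:
By the outcome, as a careful person would: the job done as asked, in the order asked, and still so for the second after the job is handed in, while the arm keeps its last pose, push and grip.
It also fails if it takes over 58 s, if anything falls off the work surface, if the arm or the gripper's body presses on something with over 40 N, if the wrist force passes 120 N, or if a joint passes its speed limit or range.

## Working session

There is one attempt and no reset: what is moved stays moved. The work goes in short steps, each a Python script; the robot and the scene stay as the last script left them, time stands still between calls to the robot, and variables do not carry over. Pictures are saved under pics/ and viewed, at most 10 in all, crops included, and the job is handed in when it is done.

```bash
mkdir -p pics
cat > h.py <<'E'
import numpy as np, cv2
from workcell import ctrl, hand, solve_ik, get_image
def snap(n,f=None):
    d=get_image(n); np.savez('%s.npz'%(f or n),**d)
    if f: cv2.imwrite('pics/%s.png'%f,d['image'][:,:,::-1])
    return d
def cloud(d):
    z=d['z_map']; v,u=np.mgrid[:420,:560]; K=d['K']
    p=np.stack([(u-K[0,2])/K[0,0]*z,-(v-K[1,2])/K[1,1]*z,-z],-1)
    P=p@d['pose'][:3,:3].T+d['pose'][:3,3]; P[z==0]=np.nan
    return P
def ray(d,u,v,h):
    K=d['K']; r=d['pose'][:3,:3]@np.array([(u-K[0,2])/K[0,0],-(v-K[1,2])/K[1,1],-1]); o=d['pose'][:3,3]
    return o+r*(h-o[2])/r[2]
E
python3 - <<'E'
from h import *
for n in('side','top'):
    d=snap(n,n+'0'); print(n,d.keys(),d['K'],d['pose'])
print(ctrl.get_obs())
E
```

```text
side dict_keys(['image', 'z_map', 'K', 'pose']) [[505.10334287   0.         283.6605071 ]
 [  0.         505.10334287 205.5152561 ]
 [  0.           0.           1.        ]] [[ 0.87884314  0.31071797 -0.36206226  0.09732483]
 [-0.4767372   0.60192353 -0.64063226 -0.80276853]
 [ 0.01887783  0.73562382  0.67712718  0.83719591]
 [ 0.          0.          0.          1.        ]]
top dict_keys(['image', 'z_map', 'K', 'pose']) [[487.90933016   0.         283.17957168]
 [  0.         487.90933016 209.87897725]
 [  0.           0.           1.        ]] [[ 0.0138825   0.98431309 -0.17588355  0.26961652]
 [-0.99986968  0.01511514  0.00567049 -0.07000214]
 [ 0.00824004  0.17578191  0.98439465  1.30646082]
 [ 0.          0.          0.          1.        ]]
{'time': 0.1, 'joint_pos': array([ 1.12698670e+00,  3.42668108e-01,  1.52491763e+00,  1.99696683e-05,
        1.27541908e+00, -1.46024326e-01]), 'qvel': array([-0.00032949, -0.00146152, -0.00185387, -0.00125095,  0.00299334,
       -0.00174091]), 'tau': array([ 2.18977570e-03, -4.34452128e+01, -2.46491146e+01,  3.46649438e-05,
        4.60966388e-03, -1.88599950e-05]), 'tool_pos': array([0.15385161, 0.50154104, 0.20808902]), 'ee_rot': array([[-9.55986855e-01,  2.93408835e-01, -6.23612123e-04],
       [ 2.93409412e-01,  9.55986041e-01, -1.26715101e-03],
       [ 2.24371184e-04, -1.39435337e-03, -9.99999003e-01]]), 'contact_force': array([ 0.04430291,  1.07160897, -0.27034943]), 'wrist_torque': array([ 0.01730971,  0.03246333, -0.01368691]), 'finger_force': 0.0, 'grip_width': 0.08524227787425305}
```

View pics/side0.png

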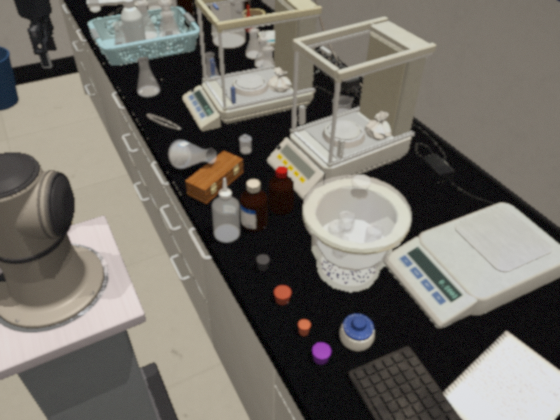

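View pics/top0.png

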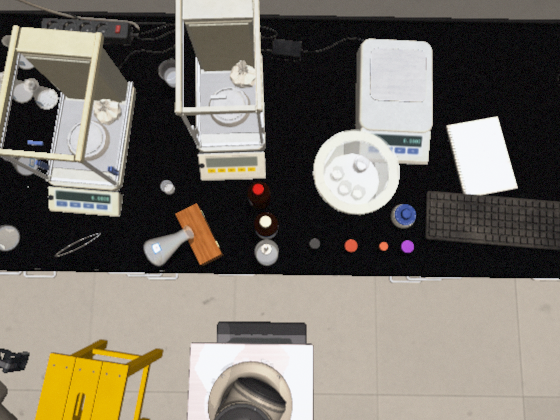

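The side view shows the flask at (190,153) with its neck on the box (215,177). The bottles are the dropper (226,215), white cap (253,205) and red cap (280,195). Stopper candidates, side / top pixel: black (263,262)/(315,243), red (283,295)/(351,246), orange (304,327)/(383,246), purple (321,353)/(407,246). Purple is excluded by the text. I'll measure the sizes and check red in a close crop.

```bash
cat > m.py <<'E'
from h import *
S=dict(np.load('side0.npz'));T=dict(np.load('top0.npz'))
PT=cloud(T);PS=cloud(S)
hs={n:cv2.cvtColor(d['image'],cv2.COLOR_RGB2HSV) for n,d in(('T',T),('S',S))}
wins={'black':((315,243),(263,262)),'red':((351,246),(283,295)),'orange':((383,246),(304,327)),'purple':((407,246),(321,353))}
def rays(d,u,v):
    a=d['pose'][:3,3]; b=ray(d,u,v,0); return a,(b-a)/np.linalg.norm(b-a)
def tri(u1,v1,u2,v2):
    a,r=rays(T,u1,v1);b,s=rays(S,u2,v2)
    k=np.linalg.lstsq(np.stack([r,-s],1),b-a,rcond=None)[0]
    p,q=a+k[0]*r,b+k[1]*s; return (p+q)/2,np.linalg.norm(p-q)
if __name__=='__main__':
  for n,(t,s) in wins.items():
    for nm,d,P,c in(('T',T,PT,t),('S',S,PS,s)):
        x,y=c;r=14;sl=(slice(y-r,y+r),slice(x-r,x+r))
        p=P[sl]; h=p[...,2]
        m=(h>.018)&(h<.04) ; q=p[m]
        hv=hs[nm][sl]; mm=(hv[...,2]>45) 
        cnt,_=cv2.findContours(mm.astype(np.uint8),0,1); cc=max(cnt,key=cv2.contourArea)
        print(n,nm,'depth n',m.sum(),'top med',np.round(np.nanmedian(q,0),3) if len(q) else None,'zmax',np.nanmax(h).round(3),'ext',np.round(np.ptp(q,0),3) if len(q) else None,'circ',np.round(cv2.minEnclosingCircle(cc),1) if 0 else [round(z,1) for z in (*np.add(cv2.minEnclosingCircle(cc)[0],(x-r,y-r)),cv2.minEnclosingCircle(cc)[1])],ray(T if nm=='T' else S,*(np.add(cv2.minEnclosingCircle(cc)[0],(x-r,y-r))),.026).round(3), cv2.contourArea(cc))
  print('worktop z', np.nanmedian(PT[225:240,430:440,2]),np.nanmedian(PT[260:266,300:400,2]),np.nanmedian(PS[300:330,230:250,2]))
  a=S['image'][235:375,235:345,::-1];b=T['image'][225:265,295:425,::-1]
  a=cv2.resize(a,None,fx=4,fy=4,interpolation=2);b=cv2.resize(b,None,fx=2.7,fy=2.7,interpolation=2)
  f=S['image'][120:250,150:310,::-1];f=cv2.resize(f,(351,285))
  o=np.zeros((560,800,3),np.uint8);o[:,:440]=a;o[:108,445:445+351]=b;o[150:435,445:796]=f;o=cv2.convertScaleAbs(o,alpha=1.5,beta=10)
  cv2.imwrite('pics/crop1.png',o)
E
python3 m.py
```

```text
black T depth n 84 top med [ 0.411 -0.162  0.026] zmax 0.032 ext [0.025 0.024 0.012] circ [np.float64(314.3), np.float64(243.2), 5.5] [ 0.41  -0.161  0.026] 78.5
black S depth n 118 top med [ 0.41  -0.163  0.025] zmax 0.03 ext [0.027 0.028 0.012] circ [np.float64(262.5), np.float64(259.0), 6.8] [ 0.411 -0.162  0.026] 108.0
red T depth n 126 top med [ 0.407 -0.257  0.026] zmax 0.032 ext [0.032 0.032 0.013] circ [np.float64(350.6), np.float64(245.2), 7.0] [ 0.407 -0.256  0.026] 136.0
red S depth n 205 top med [ 0.406 -0.259  0.025] zmax 0.029 ext [0.033 0.036 0.01 ] circ [np.float64(282.1), np.float64(294.0), 10.7] [ 0.404 -0.263  0.026] 293.5
orange T depth n 58 top med [ 0.408 -0.344  0.026] zmax 0.032 ext [0.019 0.02  0.012] circ [np.float64(383.1), np.float64(245.9), 5.0] [ 0.406 -0.342  0.026] 64.5
orange S depth n 117 top med [ 0.406 -0.344  0.025] zmax 0.029 ext [0.022 0.023 0.011] circ [np.float64(303.5), np.float64(326.8), 9.2] [ 0.403 -0.349  0.026] 192.0
purple T depth n 128 top med [ 0.407 -0.406  0.026] zmax 0.033 ext [0.033 0.032 0.015] circ [np.float64(407.2), np.float64(246.2), 7.0] [ 0.406 -0.406  0.026] 128.5
purple S depth n 262 top med [ 0.406 -0.408  0.026] zmax 0.03 ext [0.032 0.033 0.012] circ [np.float64(320.9), np.float64(352.4), 11.8] [ 0.404 -0.41   0.026] 357.0
worktop z 0.015729736442913866 -0.0002425488640848128 -0.1764869779884698
```

View pics/crop1.png

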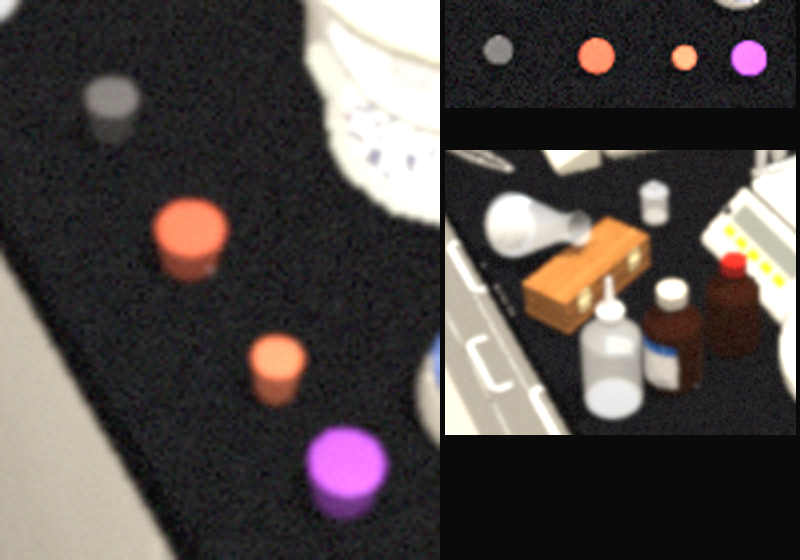

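The red stopper is the largest: about 33 mm across against 25 and 20 mm, with purple excluded. It sits at (0.407,-0.258), top at z 0.026. The crop also shows the flask lying with its mouth on the box. Next I'll measure the flask, box, bottles and desiccator.

```bash
cat > m2.py <<'E'
from m import *
A=np.concatenate([PT[PT[...,2]>-.01],PS[PS[...,2]>-.01]])
def roi(P,x0,x1,y0,y1,z0=-.01,z1=1): return (P[...,0]>x0)&(P[...,0]<x1)&(P[...,1]>y0)&(P[...,1]<y1)&(P[...,2]>z0)&(P[...,2]<z1)
for nm,P in(('T',PT),('S',PS)):
    d=P[roi(P,.4,.75,-.42,-.12,.235,.27)]; 
    print(nm,'desic rim',len(d),d.min(0),d.max(0))
    # bottles: extents by height
    b=P[roi(P,.33,.6,-.1,.06,.06)]; print('bottles',len(b),b.min(0).round(3),b.max(0).round(3))
    for z0,z1 in((.05,.1),(.11,.13),(.14,.2)):
        m=(roi(P,.33,.62,-.12,.06,z0,z1)).astype(np.uint8); n,l,st,c=cv2.connectedComponentsWithStats(m)
        for i in range(1,n):
            if st[i,4]>12: q=P[l==i]; print('  ',z0,st[i,4],c[i].round(),q.min(0).round(3),q.max(0).round(3))
    # box by colour
    H=hs[nm]; m=(H[...,0]<20)&(H[...,1]>110)&(H[...,2]>60)&roi(P,.3,.6,.05,.25,.035,.06)
    m=cv2.morphologyEx(m.astype(np.uint8),cv2.MORPH_OPEN,np.ones((3,3)));q=P[m>0]
    r=cv2.minAreaRect(q[:,:2].astype(np.float32)); print('box',len(q),np.median(q[:,2]),r,cv2.boxPoints(r).round(3).tolist())
    f=(H[...,1]<80)&(H[...,2]>60)&roi(P,.33,.5,.1,.36,.005,.13); q=P[f]
    n,l,st,c=cv2.connectedComponentsWithStats(f.astype(np.uint8));i=1+st[1:,4].argmax();q=P[l==i]
    print('flask',len(q),st[i],c[i],q.min(0).round(3),q.max(0).round(3)); np.save('fl%s.npy'%nm,q)
    print('edge/worktop near flask', np.nanmedian(P[roi(P,.3,.5,.3,.4,-.01,.02)],0))
o=[]
for im,(y0,y1,x0,x1) in((T['image'],(190,280,130,235)),(S['image'],(125,215,155,260))):
    o.append(cv2.resize(im[y0:y1,x0:x1,::-1],None,fx=3.8,fy=3.8,interpolation=2))
cv2.imwrite('pics/crop2.png',np.hstack(o))
E
python3 m2.py
```

```text
T desic rim 200 [ 0.55163432 -0.26846236  0.24052667] [ 0.5873942  -0.23357508  0.25508928]
bottles 1384 [ 0.354 -0.066  0.061] [0.564 0.015 0.167]
   0.05 140 [246. 164.] [ 0.604 -0.027  0.05 ] [0.62  0.06  0.065]
   0.05 338 [259. 194.] [ 0.505 -0.043  0.051] [0.564 0.015 0.099]
   0.05 359 [266. 225.] [ 0.422 -0.064  0.051] [ 0.482 -0.003  0.1  ]
   0.05 225 [267. 252.] [ 0.354 -0.066  0.05 ] [ 0.412 -0.008  0.1  ]
   0.11 104 [258. 189.] [ 0.522 -0.026  0.112] [ 0.549 -0.001  0.125]
   0.11 114 [266. 221.] [ 0.439 -0.047  0.111] [ 0.467 -0.02   0.13 ]
   0.11 52 [267. 250.] [ 0.37  -0.051  0.11 ] [ 0.396 -0.024  0.13 ]
box 1264 0.0457862523971696 ((0.430341899394989, 0.14271533489227295), (0.1506735384464264, 0.06246262416243553), 28.01068687438965) [[0.3490000069141388, 0.13500000536441803], [0.3779999911785126, 0.07999999821186066], [0.5120000243186951, 0.1509999930858612], [0.4819999933242798, 0.20600000023841858]]
flask 954 [143 228  51  38 954] [165.15303983 245.81656184] [0.346 0.153 0.006] [0.44  0.295 0.093]
edge/worktop near flask [ 4.11201598e-01  3.48102163e-01 -6.2756
[... 497 characters left out ...]
122]
   0.11 146 [253. 185.] [ 0.439 -0.049  0.11 ] [ 0.467 -0.02   0.128]
   0.11 116 [225. 196.] [ 0.371 -0.051  0.11 ] [ 0.397 -0.022  0.13 ]
   0.14 33 [224. 184.] [ 0.382 -0.042  0.141] [ 0.389 -0.034  0.167]
box 1052 0.04551097840263357 ((0.43098488450050354, 0.14198601245880127), (0.15445630252361298, 0.06605297327041626), 26.767606735229492) [[0.34700000286102295, 0.13699999451637268], [0.37700000405311584, 0.07800000160932541], [0.5149999856948853, 0.1469999998807907], [0.48500001430511475, 0.20600000023841858]]
flask 937 [168 140  48  29 937] [188.51440768 154.37993597] [0.344 0.15  0.008] [0.446 0.274 0.094]
edge/worktop near flask [ 4.26652600e-01  3.59396808e-01 -9.78719767e-06]
```

View pics/crop2.png

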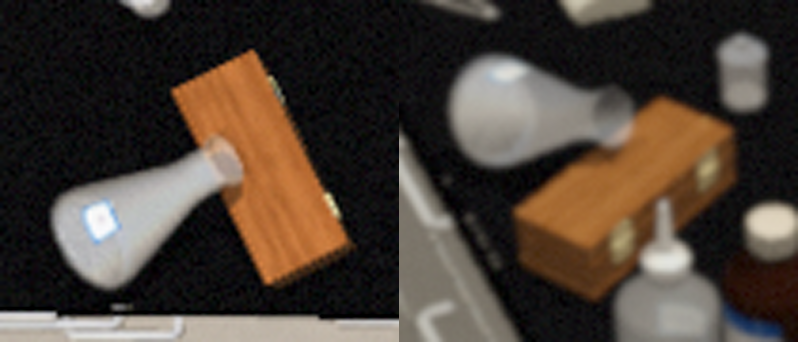

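The crop shows the flask lying with its base lower-left and its neck on the box's front-left edge. The box reads 46 mm high, as stated. Next I'll get the flask axis from both clouds and test reachability.

```bash
cat > g.py <<'E'
from h import *
from scipy.optimize import least_squares
def axisfit(q):
    # surface of revolution about axis through c, heading a, elevation e; linear radius in s
    def f(p):
        c=p[:3]; u=np.array([np.cos(p[4])*np.cos(p[3]),np.cos(p[4])*np.sin(p[3]),np.sin(p[4])])
        s=(q-c)@u; r=np.linalg.norm(q-c-np.outer(s,u),axis=1)
        return np.r_[r-np.clip(np.interp(s,[0,.012,.09,.123],[.038,.036,.0165,.0165]),0,1)*0-(p[5]+p[6]*s), ((c-c0)@u)*1]
    c0=np.median(q,0)-[0,0,.01]
    return least_squares(f,[*c0,np.radians(-62),np.radians(20),.03,-.2],loss='soft_l1',f_scale=.003)
if __name__=='__main__':
  for src in(['T'],['S'],['T','S']):
    q=np.concatenate([np.load('fl%s.npy'%n) for n in src])
    r=axisfit(q);p=r.x;c=p[:3];u=np.array([np.cos(p[4])*np.cos(p[3]),np.cos(p[4])*np.sin(p[3]),np.sin(p[4])])
    s=(q-c)@u; lo,hi=np.percentile(s,[.3,99.7]);rr=np.linalg.norm(q-c-np.outer(s,u),axis=1)
    print(src,'hd',np.degrees(p[3:5]).round(1),'len',hi-lo,'base',(c+lo*u).round(4),'mouth',(c+hi*u).round(4),'rms',np.std(r.fun))
    print('  profile',[(round(t,3),round(float(np.median(rr[abs(s-lo-t)<.006])),4)) for t in np.arange(.005,hi-lo,.012)])
E
python3 g.py
cat > poses.py <<'E'
from h import *
def R_from(z,y):
    z=z/np.linalg.norm(z);y=y-z*(y@z);y/=np.linalg.norm(y);return np.stack([np.cross(y,z),y,z],1)
def toolR(yaw,t,flip=1):
    # z = cos t down + sin t along yaw ; y horizontal
    h=np.array([np.cos(yaw),np.sin(yaw),0]);return R_from(h*np.sin(t)-np.array([0,0,np.cos(t)]),flip*np.array([-h[1],h[0],0]))
def tcp(g,R): return np.asarray(g)+.008*R[:,2]
E
python3 - <<'E'
from poses import *
yaw=np.radians(-62)
for fl in(1,-1):
  for t0 in(-50,-40,-30,-20,-10,0,10,20):
    a=toolR(yaw,np.radians(t0),fl);b=toolR(yaw,np.radians(t0+70),fl)
    r=[]
    for g,R in(((.39,.22,.065),a),((.39,.22,.19),a),((.42,.29,.08),b),((.42,.29,.18),b),((.39,.33,.15),b)):
        s=solve_ik(tcp(g,R),R); r.append(None if s is None else s.round(2).tolist())
    print(fl,t0,[x is not None for x in r],r[0],r[2])
E
```

```text
['T'] hd [-61.6  19. ] len 0.1196167130337008 base [0.377  0.2603 0.0349] mouth [0.4308 0.1608 0.0739] rms 0.0026062003996513822
  profile [(np.float64(0.005), 0.0362), (np.float64(0.017), 0.0344), (np.float64(0.029), 0.0314), (np.float64(0.041), 0.0283), (np.float64(0.053), 0.0252), (np.float64(0.065), 0.0214), (np.float64(0.077), 0.0189), (np.float64(0.089), 0.0169), (np.float64(0.101), 0.0167), (np.float64(0.113), 0.016)]
['S'] hd [-59.8  19.6] len 0.12013284956767767 base [0.3762 0.2592 0.0348] mouth [0.4331 0.1614 0.0751] rms 0.0025985580306321157
  profile [(np.float64(0.005), 0.0364), (np.float64(0.017), 0.0342), (np.float64(0.029), 0.0311), (np.float64(0.041), 0.0275), (np.float64(0.053), 0.0244), (np.float64(0.065), 0.0214), (np.float64(0.077), 0.0182), (np.float64(0.089), 0.0159), (np.float64(0.101), 0.0154), (np.float64(0.113), 0.0158)]
['T', 'S'] hd [-60.7  19.4] len 0.11973528131800265 base [0.3769 0.2596 0.0348] mouth [0.4322 0.1611 0.0745] rms 0.002615934164052977
  profile [(np.float64(0.005), 0.0366), (np.float64(0.017), 0.0346), (np.float64(0.029), 0.0315), (np.floa
[... 1164 characters left out ...]
 True, True] [-0.09, 0.6, 1.87, 0.62, 1.18, 2.17] [0.76, 0.6, 1.66, -0.57, 1.11, -2.55]
-1 -30 [True, True, True, True, True] [-0.0, 0.51, 1.9, 0.53, 1.06, 2.31] [0.84, 0.67, 1.62, -0.7, 1.22, -2.41]
-1 -20 [True, True, True, True, True] [0.1, 0.45, 1.92, 0.4, 0.95, 2.49] [0.91, 0.76, 1.58, -0.8, 1.34, -2.31]
-1 -10 [True, True, True, True, True] [0.22, 0.41, 1.93, 0.22, 0.86, 2.72] [0.96, 0.86, 1.53, -0.89, 1.47, -2.23]
-1 0 [True, True, True, True, True] [0.34, 0.4, 1.93, -0.0, 0.81, 3.0] [0.99, 0.96, 1.49, -0.97, 1.6, -2.17]
-1 10 [True, True, False, False, False] [0.47, 0.42, 1.92, -0.24, 0.81, -2.99] None
-1 20 [True, True, False, False, False] [0.59, 0.46, 1.9, -0.46, 0.87, -2.72] None
```

Both views agree: base centre (0.377,0.260,0.035), mouth (0.432,0.161,0.075), heading -61°, elevation 19.5°. That fits the text's base height of 0.036 and its 20°. I'll grasp at s=78 mm and lift.

Run:
```python
from poses import *
yaw=np.radians(-60.8); R=toolR(yaw,np.radians(-15))
el=np.radians(19.7);u=np.array([np.cos(el)*np.cos(yaw),np.cos(el)*np.sin(yaw),np.sin(el)])
G=np.array([.3767,.2598,.0352])+.078*u; print(G)
ctrl.move_to(tcp(G-.11*R[:,2],R),R); print(ctrl.get_obs()['time'])
print(ctrl.move_linear(tcp(G,R),velocity=.12,f_stop=8)); o=ctrl.get_obs();print(o['time'],o['tool_pos'],o['contact_force'])
hand.move_gripper(.03,40);o=ctrl.get_obs();print(o['time'],o['grip_width'],o['finger_force'],o['contact_force'])
ctrl.move_linear(tcp(G+[0,0,.03],R),velocity=.1)
a=snap('side','g1s');b=snap('top','g1t');o=ctrl.get_obs();print(o['time'],o['grip_width'],o['finger_force'])
c=[cv2.resize(a['image'][90:230,120:290,::-1],(400,330)),cv2.resize(b['image'][160:300,110:280,::-1],(400,330))]
cv2.imwrite('pics/g1.png',np.hstack(c))
```

```text
[0.41252583 0.19569723 0.06149343]
1.7167
False
2.7833 [0.41202103 0.19758181 0.05424946] [ 0.33297361 -0.08468035  0.27809966]
3.3083 0.03685973879006035 37.756948994938284 [-0.02176929  0.45059559  3.09706606]
3.8583 0.03645851624954167 37.59827464222326
```

View pics/g1.png

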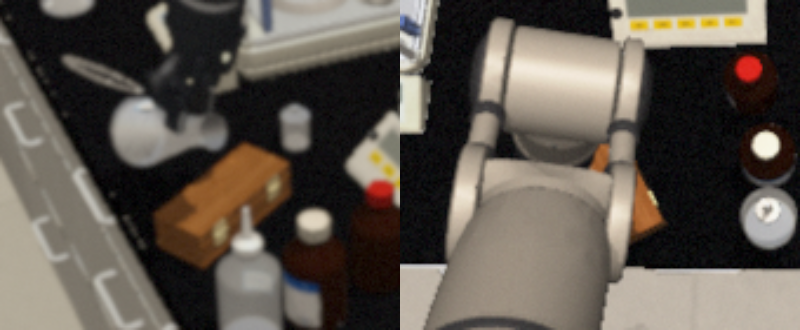

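The flask is held at the neck (36.5 mm wide) and is clear of the box. Now I'll lift, rotate it upright over the placing spot and look.

Run:
```python
from poses import *
yaw=np.radians(-60.8); R=toolR(yaw,np.radians(-15));R2=toolR(yaw,np.radians(-15+70.3))
o=ctrl.get_obs();p=o['tool_pos'];G=p-.008*R[:,2]
G1=np.array([G[0]-.02,G[1]+.03,.15]);ctrl.move_linear(tcp(G1,R),velocity=.15)
G2=np.array([.42,.29,.14]);ctrl.move_linear(tcp(G2,R2),R2,velocity=.08)
ctrl.sleep(.3)
a=snap('side','g2s');b=snap('top','g2t');o=ctrl.get_obs();print(o['time'],o['grip_width'],o['finger_force'],o['tool_pos'],o['joint_pos'].round(2))
c=[cv2.resize(a['image'][70:210,100:270,::-1],(400,330)),cv2.resize(b['image'][160:300,80:250,::-1],(400,330))]
cv2.imwrite('pics/g2.png',np.hstack(c))
```

```text
6.35 0.03652164803581904 37.97673062304966 [0.42332562 0.28415471 0.13572982] [ 0.94  0.71  1.55 -0.85  1.47  0.79]
```

View pics/g2.png

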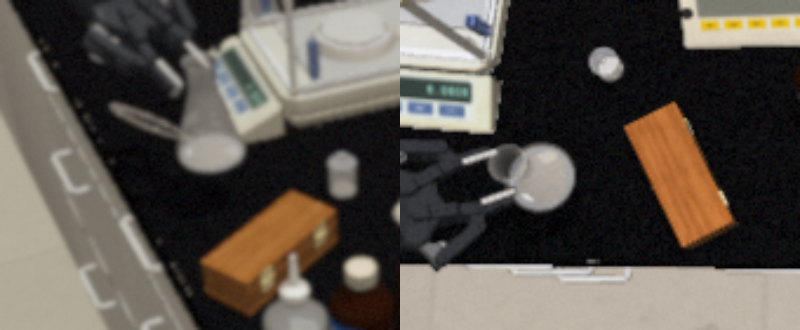

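The flask is held nearly upright above the table; the mouth offset in the top view is mostly perspective. I'll measure its axis before lowering.

```bash
cat > up.py <<'E'
from h import *
from scipy.optimize import least_squares
from scipy.spatial import cKDTree
def upfit(tag,c=(.42,.29),z0=.0,z1=.25,show=1):
    Q=[]
    for n in 'st':
        d=dict(np.load(f'{tag}{n}.npz'));P=cloud(d);H=cv2.cvtColor(d['image'],cv2.COLOR_RGB2HSV)
        m=(np.hypot(P[...,0]-c[0],P[...,1]-c[1])<.065)&(P[...,2]>z0)&(P[...,2]<z1)&(H[...,2]>70)&(H[...,1]<70)
        k,l,st,_=cv2.connectedComponentsWithStats(m.astype(np.uint8));Q.append(P[l==1+st[1:,4].argmax()])
    q=np.concatenate(Q);zb=np.percentile(q[:,2],.5);q=q[q[:,2]<zb+.085];
    def f(p):
        u=np.array([p[2],p[3],1]);u/=np.linalg.norm(u);w=q-[p[0],p[1],zb];s=w@u
        return np.linalg.norm(w-np.outer(s,u),axis=1)-np.interp(s,[.005,.017,.029,.041,.053,.065,.077,.089],[.0368,.0346,.0315,.028,.0249,.0214,.0185,.0165])
    r=least_squares(f,[c[0],c[1],0,0],loss='soft_l1',f_scale=.003);p=r.x
    if show: print('n',[len(x) for x in Q],[x.min(0).round(3).tolist()+x.max(0).round(3).tolist() for x in Q],'zb',zb,'base',p[:2].round(4),'tilt deg x,y',np.degrees(p[2:]).round(1),'rms',np.sqrt(np.mean(r.fun**2)))
    return p,zb
if __name__=='__main__':
    import sys; upfit(sys.argv[1])
E
python3 up.py g2
```

```text
n [1007, 838] [[0.384, 0.248, 0.0, 0.457, 0.343, 0.183], [0.38, 0.251, 0.001, 0.455, 0.338, 0.186]] zb 0.05932377066073043 base [0.4209 0.287 ] tilt deg x,y [0.6 1.7] rms 0.0022839790338121304
```

It is upright within 2° with its base at z≈0.06. I'll lower to contact, release and back off.

Run:
```python
from poses import *
p=ctrl.get_obs()['tool_pos'];R=ctrl.get_obs()['ee_rot']
ctrl.move_linear(p+[0,0,-.045],velocity=.12)
hit=ctrl.move_linear(p+[0,0,-.068],velocity=.025,f_stop=4)
o=ctrl.get_obs();print(hit,o['tool_pos']-p,o['contact_force'],o['time'])
hand.move_gripper(.06);ctrl.sleep(.2)
a=snap('side','g3s');b=snap('top','g3t')
hand.move_gripper(.085)
p=ctrl.get_obs()['tool_pos'];ctrl.move_linear(p-.13*ctrl.get_obs()['ee_rot'][:,2],velocity=.15)
a=snap('side','g4s');b=snap('top','g4t');print(ctrl.get_obs()['time'])
from up import upfit; upfit('g3');upfit('g4')
```

```text
True [ 0.00020544 -0.00045179 -0.05755311] [0.74474256 0.35737715 3.73701879] 7.4583
9.6
n [962, 726] [[0.383, 0.248, 0.0, 0.467, 0.35, 0.128], [0.367, 0.251, 0.0, 0.456, 0.332, 0.127]] zb 0.0015448869980723067 base [0.4207 0.287 ] tilt deg x,y [1.  1.5] rms 0.002412322050938061
n [913, 676] [[0.383, 0.248, 0.001, 0.465, 0.309, 0.125], [0.384, 0.251, 0.001, 0.456, 0.342, 0.127]] zb 0.0018681975088076408 base [0.4209 0.287 ] tilt deg x,y [0.8 1.6] rms 0.0023980388804055426
```

Run:
```python
from poses import *
T=dict(np.load('top0.npz'));S=dict(np.load('side0.npz'))
for d in(T,S):
    P=cloud(d);q=P[(P[...,2]>.15)&(P[...,2]<.26)&(P[...,0]>.4)&(P[...,0]<.75)&(P[...,1]<-.1)&(P[...,1]>-.45)]
    (c,r)=cv2.minEnclosingCircle(q[:,:2].astype(np.float32));print('desic',c,r,q[:,0].min(),q[:,2].max())
# flask rim centre
for t in('s','t'):
    P=cloud(dict(np.load(f'g4{t}.npz')));q=P[(P[...,2]>.117)&(P[...,2]<.135)&(np.hypot(P[...,0]-.421,P[...,1]-.287)<.03)]
    print('rim',len(q),q.min(0).round(4),q.max(0).round(4),(q.min(0)/2+q.max(0)/2).round(4),cv2.minEnclosingCircle(q[:,:2].astype(np.float32)))
for tl in(0,10,15,20,25):
  for yw in(-30,-20,-10,0):
    R=toolR(np.radians(yw),np.radians(tl));s=[solve_ik(np.array(x),R) for x in((.4065,-.258,.017),(.4065,-.258,.32))]
    R=toolR(np.radians(30),np.radians(tl));s+=[solve_ik(np.array(x),R) for x in((.42,.287,.14),(.42,.287,.32))]
    print(tl,yw,[None if x is None else x.round(2).tolist() for x in s])
```

```text
desic (0.5709894895553589, -0.2510156035423279) 0.10443710535764694 0.46688164288698086 0.25508927690159866
desic (0.5691443085670471, -0.25038090348243713) 0.10529152303934097 0.4660309826591655 0.25251888021855307
rim 62 [0.4029 0.2689 0.1172] [0.4394 0.3079 0.1252] [0.4211 0.2884 0.1212] ((0.42067188024520874, 0.28783828020095825), 0.020307375118136406)
rim 70 [0.4034 0.2699 0.1172] [0.4408 0.3062 0.1272] [0.4221 0.2881 0.1222] ((0.42200446128845215, 0.28835684061050415), 0.019249379634857178)
0 -30 [[-0.72, 0.52, 1.87, -0.0, 0.75, -1.77], [-0.72, 0.2, 1.42, -0.0, 1.53, -1.77], [0.45, 0.38, 1.67, -0.0, 1.09, -1.65], [0.45, 0.25, 1.35, -0.0, 1.54, -1.65]]
0 -20 [[-0.72, 0.52, 1.87, -0.0, 0.75, -1.95], [-0.72, 0.2, 1.42, -0.0, 1.53, -1.95], [0.45, 0.38, 1.67, -0.0, 1.09, -1.65], [0.45, 0.25, 1.35, -0.0, 1.54, -1.65]]
0 -10 [[-0.72, 0.52, 1.87, -0.0, 0.75, -2.12], [-0.72, 0.2, 1.42, -0.0, 1.53, -2.12], [0.45, 0.38, 1.67, -0.0, 1.09, -1.65], [0.45, 0.25, 1.35, -0.0, 1.54, -1.65]]
0 0 [[-0.72, 0.52, 1.87, -0.0, 0.75, -2.3], [-0.72, 0.2, 1.42, -0.0, 1.53, -2.3], [0.45, 0.38, 1.67, -0.0,
[... 1817 characters left out ...]
.02, 1.67, 0.29, 1.24, -2.56], [0.43, 0.21, 1.99, 0.06, 0.59, -1.71], [0.43, 0.03, 1.66, 0.04, 1.1, -1.68]]
25 -30 [None, [-0.81, -0.07, 1.8, 0.14, 1.0, -1.91], [0.42, 0.19, 2.07, 0.1, 0.46, -1.76], [0.42, -0.02, 1.74, 0.05, 0.98, -1.69]]
25 -20 [None, [-0.88, -0.06, 1.79, 0.25, 1.05, -2.18], [0.42, 0.19, 2.07, 0.1, 0.46, -1.76], [0.42, -0.02, 1.74, 0.05, 0.98, -1.69]]
25 -10 [[-0.94, 0.44, 2.23, 1.13, 0.33, 2.89], [-0.94, -0.04, 1.77, 0.33, 1.11, -2.43], [0.42, 0.19, 2.07, 0.1, 0.46, -1.76], [0.42, -0.02, 1.74, 0.05, 0.98, -1.69]]
25 0 [[-0.98, 0.45, 2.19, 1.0, 0.43, 2.82], [-0.98, -0.01, 1.74, 0.39, 1.19, -2.66], [0.42, 0.19, 2.07, 0.1, 0.46, -1.76], [0.42, -0.02, 1.74, 0.05, 0.98, -1.69]]
```

Run:
```python
import cv2,numpy as np
a=cv2.imread('pics/g4s.png');b=cv2.imread('pics/g4t.png')
c=[cv2.resize(a[90:210,130:270],(400,330)),cv2.resize(b[160:280,100:240],(400,330))]
cv2.imwrite('pics/g4.png',np.hstack(c))
```

```text
(no output)
```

View pics/g4.png

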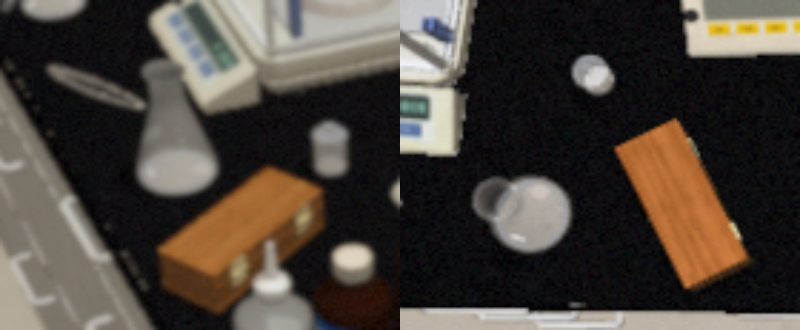

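The flask stands free and upright; the rim centre from both views is (0.4213,0.288), z≈0.123. Now the red stopper, with the tool leaning back 12° away from the desiccator flange.

Run:
```python
from poses import *
o=ctrl.get_obs();p=o['tool_pos'];print(p)
ctrl.move_linear([p[0],p[1],.34],velocity=.2)
R=toolR(np.radians(-10),np.radians(12),-1);x=np.array([.4065,-.258,.016])
ctrl.move_to([x[0]-.02,x[1],.32],R);o=ctrl.get_obs();print(o['time'],o['joint_pos'].round(2))
ctrl.move_linear([x[0],x[1],.07],velocity=.2)
a=snap('side','s1s')
print(ctrl.move_linear(x,velocity=.06,f_stop=6));o=ctrl.get_obs();print(o['time'],o['tool_pos'],o['contact_force'])
hand.move_gripper(.02,25);o=ctrl.get_obs();print(o['time'],o['grip_width'],o['finger_force'],o['contact_force'])
ctrl.move_linear([x[0],x[1],.06],velocity=.08);
a=snap('side','s2s');b=snap('top','s2t');o=ctrl.get_obs();print(o['time'],o['grip_width'],o['finger_force'],o['contact_force'])
c=[cv2.resize(a['image'][200:340,200:370,::-1],(400,330)),cv2.resize(b['image'][170:290,280:425,::-1],(400,330))]
cv2.imwrite('pics/s2.png',np.hstack(c))
```

```text
[0.37118837 0.37638118 0.15115348]
13.05 [-0.85  0.04  1.62  0.13  1.32  0.87]
False
15.55 [ 0.40668942 -0.25819295  0.01626717] [ 1.02735306  0.28999811 -0.05368677]
16.1833 0.01989746649953801 0.0 [ 0.09081438 -0.21057999 -0.57178651]
16.9833 0.020216493966335153 0.0 [ 0.79075468 -0.12364864  0.07055768]
```

View pics/s2.png

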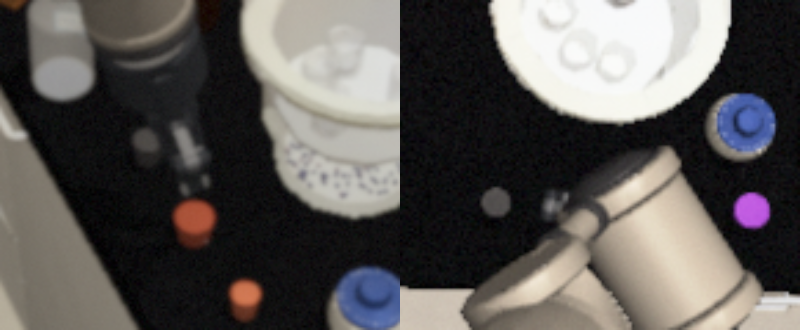

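The fingers closed to 20 mm with nothing in them, and the red stopper is still on the worktop. I'll check whether it moved.

Run:
```python
from poses import *
for f in('side0','s1s','s2s'):
    d=dict(np.load(f+'.npz'));H=cv2.cvtColor(d['image'],cv2.COLOR_RGB2HSV);P=cloud(d)
    m=((H[...,0]<9)|(H[...,0]>172))&(H[...,1]>120)&(H[...,2]>60);m[:270]=0;m[312:]=0;m[:,:260]=0;m[:,310:]=0
    q=P[m];t=q[q[:,2]>.019];v,u=np.nonzero(m);print(f,m.sum(),(u.mean(),v.mean()),np.median(t,0).round(4),t.min(0).round(3),t.max(0).round(3))
d=dict(np.load('s2s.npz'));P=cloud(d);q=P[(abs(P[...,0]-.39)<.08)&(abs(P[...,1]+.258)<.1)&(P[...,2]>.034)&(P[...,2]<.1)]
for z in np.arange(.035,.1,.01):
    w=q[abs(q[:,2]-z)<.005]; print(round(z,3),len(w),w.min(0).round(3) if len(w) else '',w.max(0).round(3) if len(w) else '')
print(ctrl.get_obs()['ee_rot'].round(3),ctrl.get_obs()['tool_pos'])
c=[cv2.resize(np.load(f+'.npz')['image'][230:320,225:335,::-1],(396,324)) for f in('s1s','s2s')];cv2.imwrite('pics/s12.png',np.hstack(c))
```

```text
side0 300 (np.float64(282.16333333333336), np.float64(293.45666666666665)) [ 0.406  -0.2586  0.0256] [ 0.39  -0.275  0.019] [ 0.423 -0.239  0.029]
s1s 275 (np.float64(282.0581818181818), np.float64(294.04727272727274)) [ 0.4043 -0.2598  0.0255] [ 0.381 -0.311  0.019] [ 0.424 -0.239  0.115]
s2s 294 (np.float64(282.16326530612247), np.float64(293.50680272108843)) [ 0.4066 -0.2589  0.0252] [ 0.39  -0.274  0.02 ] [ 0.424 -0.241  0.03 ]
0.035 0  
0.045 0  
0.055 0  
0.065 0  
0.075 0  
0.085 11 [ 0.387 -0.278  0.082] [ 0.408 -0.27   0.089]
0.095 34 [ 0.386 -0.282  0.09 ] [ 0.407 -0.245  0.1  ]
[[ 0.963 -0.174  0.204]
 [-0.17  -0.985 -0.035]
 [ 0.207 -0.001 -0.978]] [ 0.40618986 -0.25768157  0.05944014]
```

View pics/s12.png

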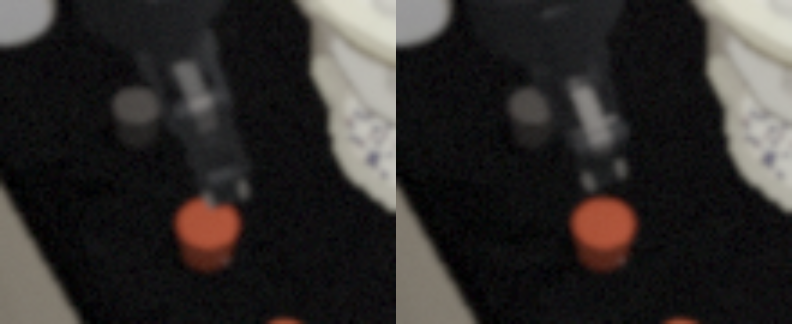

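The stopper hasn't moved (within 0.5 mm), so the fingers must have closed above it. I'll check the fingertip height directly from depth and rays.

Run:
```python
from poses import *
d=dict(np.load('s2s.npz'));P=cloud(d)
for v in range(262,290,2): print(v,[ (np.round(P[v,u]*1000).astype(int).tolist() if np.isfinite(P[v,u,0]) else 0) for u in range(276,294,3)])
o=d['pose'][:3,3]
for u,v in((279,281),(287,278)):
    r=ray(d,u,v,0)-o; k=(-.268-o[1])/r[1]; print('ray at y=-.268',o+k*r)
```

```text
262 [[370, -299, 179], [374, -302, 179], [394, -276, 142], [386, -302, 172], [467, -175, 0], [473, -177, -2]]
264 [[399, -245, 102], [372, -307, 180], [376, -308, 179], [382, -310, 177], [465, -179, -2], [469, -184, 1]]
266 [[368, -302, 171], [370, -310, 179], [375, -311, 178], [380, -313, 177], [383, -318, 180], [466, -189, 1]]
268 [[365, -309, 175], [369, -311, 175], [374, -313, 175], [377, -317, 177], [382, -319, 176], [464, -193, 0]]
270 [[363, -313, 175], [368, -314, 174], [373, -315, 173], [377, -318, 172], [385, -315, 165], [461, -199, 1]]
272 [[361, -315, 173], [366, -317, 173], [372, -316, 168], [382, -310, 156], [391, -305, 146], [459, -202, -1]]
274 [[362, -314, 166], [370, -310, 157], [378, -306, 149], [390, -297, 133], [450, -205, 0], [456, -207, -1]]
276 [[368, -303, 146], [378, -295, 131], [394, -278, 104], [399, -281, 104], [447, -211, 3], [452, -214, 3]]
278 [[386, -270, 94], [388, -278, 102], [395, -277, 97], [400, -280, 98], [445, -213, -1], [452, -216, -2]]
280 [[421, -206, -1], [390, -274, 90], [394, -280, 94], [400, -280, 91], [443, -218, -1], [449, -221, -1]]
282 [[417, -213, 2], [391, -272, 82], [429, -218, 0], [435, -220, -1], [440, -223, -1], [446, -226, -1]]
284 [[415, -217, 1], [421, -219, -1], [426, -223, 1], [431, -226, 1], [437, -230, 2], [442, -232, 1]]
286 [[412, -221, 0], [409, -241, 25], [414, -245, 26], [419, -247, 25], [436, -231, -2], [440, -236, 1]]
288 [[400, -245, 28], [406, -246, 25], [411, -249, 25], [417, -251, 24], [422, -254, 25], [437, -241, 1]]
ray at y=-.268 [ 0.39359201 -0.268       0.0787624 ]
ray at y=-.268 [ 0.41102697 -0.268       0.07782082]
```

Depth and rays agree: with the TCP at z=0.06, the closed fingertips are at z≈0.08, about 30 mm farther back than the description says. The flask grip width fits that too. I'll use this measured offset, go deeper with force guarding, and retry.

Run:
```python
from poses import *
R=ctrl.get_obs()['ee_rot'];X,Y=.4135,-.2595
ctrl.move_linear([X,Y,.075],velocity=.15);hand.move_gripper(.085)
hit=ctrl.move_linear([X,Y,.005],velocity=.08,f_stop=6);o=ctrl.get_obs();print(hit,o['tool_pos'],o['contact_force'])
if not hit:
    hit=ctrl.move_linear([X,Y,-.011],velocity=.04,f_stop=5);o=ctrl.get_obs();print(hit,o['tool_pos'],o['contact_force'])
hand.move_gripper(.02,25);o=ctrl.get_obs();print(o['time'],o['grip_width'],o['finger_force'],o['contact_force'])
snap('side','s3s')
```

```text
False [ 0.41375054 -0.25976355  0.00536386] [-0.00308024 -0.42941873 -0.07250372]
False [ 0.41339123 -0.25938344 -0.01126081] [ 0.03237416 -0.34056372 -0.19200914]
20.0083 0.03115583653429197 24.456387331156293 [-1.66631763 -0.07716712  5.02127204]
```

It is gripped at 31 mm. I'll lift and check.

Run:
```python
from poses import *
p=ctrl.get_obs()['tool_pos']
ctrl.move_linear([p[0],p[1],.06],velocity=.1)
ctrl.move_linear([p[0]-.01,p[1],.27],velocity=.2)
a=snap('side','s4s');b=snap('top','s4t');o=ctrl.get_obs();print(o['time'],o['tool_pos'],o['grip_width'],o['finger_force'],o['contact_force'])
for n,d in(('s',a),('t',b)):
    H=cv2.cvtColor(d['image'],cv2.COLOR_RGB2HSV);P=cloud(d)
    m=((H[...,0]<12)|(H[...,0]>172))&(H[...,1]>120)&(H[...,2]>50)&(P[...,2]>.2)&(abs(P[...,1]+.258)<.06)&(abs(P[...,0]-.4)<.06);q=P[m];v,u=np.nonzero(m)
    print(n,len(q)); 
    if len(q): print((u.min(),u.max(),v.min(),v.max()),q.min(0).round(3),q.max(0).round(3),np.median(q,0).round(3))
    if n=='s' : cu,cv_=(int(u.mean()),int(v.mean())) if len(q) else (270,200)
y=max(0,cv_-50);x=cu-60
cv2.imwrite('pics/s4.png',np.hstack([cv2.resize(a['image'][y:y+100,x:x+120,::-1],(400,333)),cv2.resize(a['image'][230:370,200:370,::-1],(400,333))]))
```

```text
22.2167 [ 0.40323219 -0.25925268  0.26873728] 0.031245254766747586 24.772028554289136 [-0.49227054 -0.32424971 -1.31187322]
s 101
(np.int64(270), np.int64(278), np.int64(184), np.int64(204)) [ 0.368 -0.296  0.278] [ 0.391 -0.235  0.342] [ 0.383 -0.262  0.301]
t 0
```

View pics/s4.png

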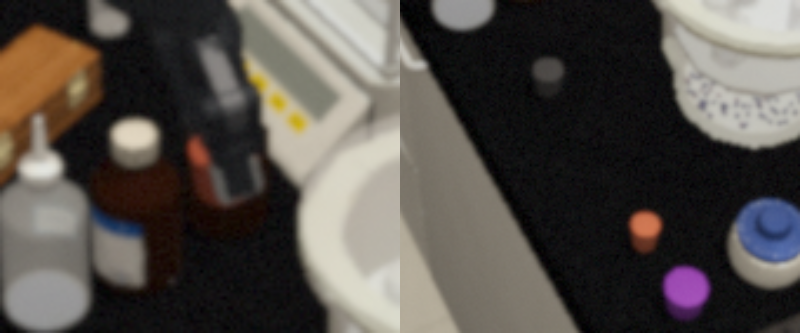

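The stopper is held, foot at z≈0.279, and its bystanders are undisturbed. I'll carry it high over the bottles to above the flask and then measure.

```bash
cat > st.py <<'E'
from poses import *
def redpts(d,c,zr):
    H=cv2.cvtColor(d['image'],cv2.COLOR_RGB2HSV);P=cloud(d)
    m=((H[...,0]<12)|(H[...,0]>172))&(H[...,1]>110)&(H[...,2]>45)&(P[...,2]>zr[0])&(P[...,2]<zr[1])&(np.hypot(P[...,0]-c[0],P[...,1]-c[1])<.05)
    k,l,s,_=cv2.connectedComponentsWithStats(m.astype(np.uint8));m=l==1+s[1:,4].argmax();return P[m],np.nonzero(m)
E
python3 - <<'E'
from st import *
p=ctrl.get_obs()['tool_pos'];R=toolR(np.radians(55),np.radians(12),-1);a=np.radians(65)
off=np.array([[np.cos(a),-np.sin(a)],[np.sin(a),np.cos(a)]])@[-.0069,.0014];M=np.array([.4213,.288]);X=M-off;print(X,solve_ik([*X,.26],R).round(2),solve_ik([*X,.12],R).round(2))
ctrl.move_linear([.40,0,.27],velocity=.2)
ctrl.move_to([*X,.26],R);print(ctrl.get_obs()['time'])
ctrl.move_linear([*X,.155],velocity=.1);ctrl.sleep(.3)
s=snap('side','s5s');t=snap('top','s5t');o=ctrl.get_obs();print(o['time'],o['tool_pos'],o['grip_width'],o['finger_force'])
q,(v,u)=redpts(s,M,(.14,.24));print(len(q),(u.min(),u.max(),v.min(),v.max()),q.min(0).round(4),q.max(0).round(4))
q2,_=redpts(t,M,(.14,.24));print(len(q2),q2.min(0).round(4),q2.max(0).round(4)) if len(q2) else 0
cv2.imwrite('pics/s5.png',cv2.resize(s['image'][75:175,140:260,::-1],(720,600),interpolation=2))
E
```

```text
[0.4254849  0.29366186] [0.38 0.17 1.63 0.12 1.16 0.95] [0.38 0.32 1.85 0.16 0.8  0.89]
24.775
26.375 [0.42553299 0.29369881 0.15516374] 0.03142111913662628 24.77523224428296
146 (np.int64(178), np.int64(189), np.int64(88), np.int64(103)) [0.4047 0.2636 0.1661] [0.4351 0.3053 0.2133]Traceback (most recent call last):
  File "<stdin>", line 9, in <module>
  File "st.py", line 5, in redpts
    k,l,s,_=cv2.connectedComponentsWithStats(m.astype(np.uint8));m=l==1+s[1:,4].argmax();return P[m],np.nonzero(m)
                                                                        ~~~~~~~~~~~~~~^^
ValueError: attempt to get argmax of an empty sequence
```

The picture budget is used up, so I'll continue numerically by fitting the stopper axis from the side-view depth and comparing it to the mouth measured the same way.

```bash
cat > fit.py <<'E'
from st import *
from scipy.optimize import least_squares
def stfit(d,c,zr):
    q,(v,u)=redpts(d,c,zr)
    for r in sorted(set(v)): 
        k=v==r; print(r,u[k].min(),u[k].max(),np.median(q[k],0).round(4))
    zf=np.percentile(q[:,2],2);q=q[(q[:,2]<zf+.024)]
    def f(p):
        a=np.array([p[2],p[3],1]);a/=np.linalg.norm(a);w=q-[p[0],p[1],zf];s=w@a
        return np.r_[np.linalg.norm(w-np.outer(s,a),axis=1)-(.0135+.0035*np.clip(s,0,.026)/.026), .01*(p[2:]-0)]
    r=least_squares(f,[*c,0,0],loss='soft_l1',f_scale=.002);p=r.x
    print('n',len(q),'foot z',zf,'foot xy',p[:2].round(4),'tilt',np.degrees(p[2:]).round(1),'top xy',(p[:2]+.026*p[2:]).round(4),'rms',np.sqrt(np.mean(r.fun**2)));return p,zf
if __name__=='__main__':
    d=dict(np.load('s5s.npz'));stfit(d,np.array([.4213,.288]),(.14,.24))
    P=cloud(d);H=d['image']
    for v in range(84,108,2): print(v,[(int(u),H[v,u].tolist(),np.round(P[v,u]*1000).astype(int).tolist()) for u in(174,178,182,186,190,194)] if v%4==0 else '')
    from up import upfit
    q=P[(P[...,2]>.112)&(P[...,2]<.135)&(np.hypot(P[...,0]-.4213,P[...,1]-.288)<.03)];print('rim now',len(q),q.min(0).round(4),q.max(0).round(4))
E
python3 fit.py
```

```text
88 188 188 [0.4254 0.2636 0.2133]
89 179 188 [0.4253 0.2997 0.192 ]
90 178 188 [0.4207 0.2956 0.1927]
91 178 188 [0.4204 0.2921 0.1918]
92 178 188 [0.4182 0.2871 0.1917]
93 178 188 [0.4173 0.2831 0.1918]
94 178 188 [0.4153 0.2776 0.1919]
95 178 189 [0.415  0.2749 0.1905]
96 179 189 [0.4158 0.2735 0.1887]
97 179 189 [0.4163 0.2754 0.1844]
98 179 189 [0.4148 0.2749 0.181 ]
99 180 189 [0.4159 0.274  0.1798]
100 180 188 [0.4147 0.2753 0.1771]
101 180 188 [0.4152 0.2754 0.1728]
102 181 186 [0.4133 0.2762 0.1703]
103 182 184 [0.4127 0.2794 0.1666]
n 114 foot z 0.16832651264643597 foot xy [0.4213 0.2882] tilt [ 1.9 -1.2] top xy [0.4221 0.2877] rms 0.004239272503008296
84 [(174, [24, 24, 25], [398, 284, 221]), (178, [21, 19, 19], [413, 303, 207]), (182, [22, 21, 22], [526, 652, 5]), (186, [12, 11, 13], [542, 661, -3]), (190, [30, 30, 29], [429, 256, 227]), (194, [27, 24, 26], [440, 259, 223])]
86 
88 [(174, [73, 74, 71], [397, 287, 209]), (178, [27, 22, 23], [412, 302, 197]), (182, [91, 41, 32], [520, 635, 1]), (186, [111, 49, 35], [531, 628, 2]), (190, [75, 72, 69], [430, 263, 212]), (194, 
[... 344 characters left out ...]
 180]), (182, [88, 39, 29], [411, 274, 190]), (186, [88, 39, 27], [421, 273, 188]), (190, [74, 62, 57], [429, 267, 189]), (194, [78, 83, 80], [439, 267, 186])]
98 
100 [(174, [19, 13, 20], [473, 580, -1]), (178, [24, 15, 20], [484, 574, -1]), (182, [81, 36, 28], [410, 275, 178]), (186, [79, 34, 20], [419, 271, 178]), (190, [107, 101, 103], [430, 273, 174]), (194, [151, 160, 165], [509, 490, 37])]
102 
104 [(174, [19, 17, 19], [464, 553, 1]), (178, [21, 19, 17], [475, 549, 0]), (182, [31, 20, 18], [488, 550, -4]), (186, [136, 125, 110], [487, 505, 21]), (190, [198, 193, 176], [494, 486, 29]), (194, [134, 148, 163], [500, 466, 39])]
106 
rim now 98 [0.4032 0.2668 0.1125] [0.4403 0.3125 0.1245]
```

```bash
cat > fit2.py <<'E'
from st import *
from scipy.optimize import least_squares
def fit2(d,zt,c=np.array([.4213,.288])):
    q,(v,u)=redpts(d,c,(.1,.24)); zf=zt-.026
    top=q[abs(q[:,2]-zt)<.003]; A=np.c_[top[:,:2]-c,np.ones(len(top))];k=least_squares(lambda p:A@p-top[:,2],[0,0,zt],loss='soft_l1',f_scale=.001).x
    print('top n',len(top),'slope deg',np.degrees(k[:2]).round(1),'z',k[2].round(4),'ext',top.min(0).round(4),top.max(0).round(4))
    w=q[(q[:,2]<zt-.003)&(q[:,2]>zf+.002)&(q[:,1]<c[1])]
    r=least_squares(lambda p:np.hypot(w[:,0]-p[0],w[:,1]-p[1])-(.0135+.0035*(w[:,2]-zf)/.026),c,loss='soft_l1',f_scale=.0015)
    print('wall n',len(w),'axis',r.x.round(4),'rms',np.sqrt(np.mean(r.fun**2)));return r.x
def rim(d,c=np.array([.4213,.288])):
    P=cloud(d);q=P[(P[...,2]>.117)&(P[...,2]<.128)&(np.hypot(P[...,0]-c[0],P[...,1]-c[1])<.026)]
    r=least_squares(lambda p:np.hypot(q[:,0]-p[0],q[:,1]-p[1])-.018,c,loss='soft_l1',f_scale=.0015);print('rim',len(q),r.x.round(4),np.sqrt(np.mean(r.fun**2)),np.percentile(q[:,2],[5,95]))
if __name__=='__main__':
    fit2(dict(np.load('s5s.npz')),.192)
    for f in('s5s','g4s','g4t'):rim(dict(np.load(f+'.npz')))
E
python3 fit2.py
```

```text
top n 75 slope deg [0.8 0.9] z 0.1919 ext [0.4047 0.2673 0.1892] [0.4351 0.3053 0.1946]
wall n 64 axis [0.421  0.2885] rms 0.001569590817020562
rim 60 [0.4216 0.2878] 0.0019555060164744187 [0.11755568 0.12319168]
rim 62 [0.4205 0.2876] 0.0017391349042964073 [0.11766457 0.12418873]
rim 70 [0.4214 0.2875] 0.0015853877002061547 [0.11743564 0.125503  ]
```

The stopper is upright within about 1° and its axis is within 1 mm of the mouth. I'll lower it to 10 mm above the rim (foot z=0.133).

Run:
```python
from fit2 import *
from h import snap
p=ctrl.get_obs()['tool_pos']
print(ctrl.move_linear([p[0],p[1]-.0006,.1552-.0328],velocity=.04,f_stop=4));ctrl.sleep(.5)
s=snap('side','s6s');o=ctrl.get_obs();print(o['time'],o['tool_pos'],o['grip_width'],o['finger_force'],o['contact_force'])
fit2(s,.159);rim(s)
for n,(x,y) in {'dropper':(.384,-.037),'a':(.453,-.034),'b':(.535,-.014)}.items():
    r=[]
    for f in('side0','s6s'):
        P=cloud(dict(np.load(f+'.npz')));q=P[(np.hypot(P[...,0]-x,P[...,1]-y)<.03)&(P[...,2]>.108)];r.append((len(q),np.median(q,0).round(4).tolist()))
    print(n,r)
```

```text
False
27.8917 [0.42552635 0.29310596 0.12241169] 0.031197635506056955 24.775325287337182 [-0.07736158 -0.44159267 -0.68830635]
top n 65 slope deg [-2.1 -0.6] z 0.1585 ext [0.4045 0.27   0.1562] [0.4322 0.3027 0.1612]
wall n 65 axis [0.4213 0.2874] rms 0.0020963494795537383
rim 40 [0.4218 0.2879] 0.002136343127354313 [0.11770591 0.1244825 ]
dropper [(204, [0.3831, -0.0421, 0.1272]), (198, [0.383, -0.0416, 0.1277])]
a [(154, [0.4509, -0.0389, 0.1231]), (151, [0.4504, -0.0396, 0.1235])]
b [(120, [0.5324, -0.0184, 0.1188]), (115, [0.5332, -0.0179, 0.1186])]
```

Centred within about 1 mm, foot at 0.1325–0.133 against the rim at 0.123, no contact, bottles unmoved. Handing in.

```bash
python3 -c "
from h import *
print(ctrl.sign_off())"
```

```text
the job is handed in; nothing more can be done
None
```

The job is handed in at about 28 s: the flask stands upright and released, and the large red stopper is held upright about 1 cm above its rim, centred to about 1 mm, with the bottles unmoved (the other stoppers looked undisturbed when last viewed, just after the pick-up).

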